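Set the games things back on the lazy susan

ROBOT

A 6-joint arm with a two-finger parallel gripper is mounted at the origin on the work surface. World frame = base frame: x ahead of the robot, y to its left, z up, the work surface at z = 0. Lengths are in m, angles in rad, forces in N, time in s.
With the tool pointing down it reaches from about 0.375 to 0.975 m from the base axis. Payload 3.8 kg.
Tool frame: the origin (TCP) lies at the very end of the fingers, on their centre line; the grasp point (between the pads) lies 19 mm behind it; z points along the fingers, y is the direction in which the jaws open and shut (so a half turn about z gives the same grasp; the last joint's range is limited). The gripper opens to 85 mm and grips with 20 to 120 N. Pads are 22 mm wide; open, the fingers measure 114 mm over their backs; the gripper's body (76 mm by 85 mm) begins 54 mm behind the grasp point. The pads swing forward as they close: fully open they stand 13 mm farther back than shut.
Start: joints at [1.269, 0.264, 1.604, -0, 1.274, -0.037], TCP at [0.177, 0.651, 0.231] pointing down, gripper open.
Joint ranges: [-2.63, 2.63], [-0.94, 2.18], [0.31, 2.57], [-1.31, 4.45], [0, 2.66], [-2.55, 2.55]. Speed limits (rad/s): [2.57, 2.57, 3.14, 3.14, 3.14, 3.14].

INTERFACE

Orientations are given as a rotation vector (axis times angle).
In Python, from workcell import read_state, read_camera, camera_info, finish_job gives the robot as it stands. The module is installed in compiled form; this text tells all that it offers.
- The arm moves only by the tool play_rows, never from a script. Its argument "motion" is a list of rows, each a list of 5 numbers: the shift along the tool's x, y, z in units of 1000 mm (1.0 is 1000 mm), then the turn about the tool's z in units of 2 pi rad (1.0 is 2 pi rad), then the finger opening in mm, from 0 to 85.4. A call has 1 to 5 rows; each row shifts and turns the commanded pose from where the row before left it, along the tool's axes as they then stand; what a row does not reach is not made up. A row lasts 1/8 s, in which the tool goes at most 62.5 mm and 10.7 degrees, less where a joint would pass 70% of its speed; a pose out of reach is approached as far as the arm can. A call with a number of a shift or a turn outside -1 to 1 is refused whole. A call with a gripper value outside its range is refused whole. The fingers move at their own pace and stop on an object; "squeeze" is the grip in N (left out, the last holds). Time passes only in rows, so rows that do not move let the fingers close. It gives the time, the measured TCP pose, the force and the opening at its end, in the units of the state.
- read_state(): the state, without advancing time (a new reading comes with each control period).
- read_camera(name): name is "side" or "top" or "wrist"; returns the picture (400x640x3 uint8, red, green, blue); there is no depth.
- camera_info(name): a dict with "intrinsics" (3x3 intrinsics, pixels), "pose" (4x4, takes a point from camera to world coordinates). Camera axes: x right, y down, z forward; pixel columns grow to the right and rows downward; lengths in m; the calibration is good to about 2 mm. A picture is of the moment at which its call begins: read the wrist's pose just before it. camera_info takes no time and is no camera call; for the wrist camera it gives the pose at the moment of the call.
- finish_job(): hands the job in, once; it reports no verdict.
The state is a dict: "time": time; "q": joint angles; "joint_vel": joint speeds; "joint_torque": joint torques, N m; "tool_pos": TCP position; "tcp_rot": TCP orientation; "wrist_force": force on the tool from outside, world axes, zero at the start; "torque": the same for the moment, N m; "width": opening from 0.0 (shut) to 1.0 (fully open).
Only numpy, scipy, OpenCV 4.12 (cv2) and the standard library are available. Lean on these libraries where they do the work, as an engineer would, in place of code of your own. Each camera call takes 0.05 s, during which the arm holds its last target. There are 200 camera calls.

TASK

Put the glass die, the acrylic box, the owl and the dice tower back on the lazy susan, each on the rubber pad cut to the shape and size of its foot: the die on the small square, the box on the oblong, the owl on the round one and the tower on the large square. Stand each upright as it stands now, centred on its pad with straight sides lined up with the pad's, setting it down rather than dropping it. Leave the potted plant and the mug where they are.

Things in the scene. Friction and masses are not known exactly. Their poses are not given: they have to be found in the camera images.
- die_center (a point): Blue glass die, a cube of 30 mm edge with white pips, standing on the white shelf. The point is its centre, 15 mm above its underside; x and y are square to its sides, z up. About 65 g.
- box_center (a point): Clear acrylic box with its sliding lid closed (it cannot come off) and a few dark wooden counters inside: 84 mm long (its x axis), 50 mm wide (its y axis), 36 mm high, standing flat on the shelf. The point is its centre, 18 mm above its underside. About 120 g.
- owl_center (a point): Brown glazed ceramic owl, a round figure standing on a round foot: foot 46 mm across, upright round belly 54 mm across from 16 to 46 mm above its underside, narrowing to the head, 80 mm high with the ear tufts. The point is on its upright axis, 40 mm above its underside; z up, it looks along -x. About 160 g.
- tower_center (a point): Stainless steel dice tower, a hollow square tube 52 x 52 mm and 100 mm high, open at the top, 3 mm walls, with a mouth in the lowest 34 mm of its -x side. The point is its centre, 50 mm above its underside; x and y are square to its sides, z up. About 280 g.
- pad_small_top (a point): Small square pad 42 x 42 mm, for the die: a flat black rubber pad 3 mm thick, fixed on the cork top of a lazy susan (a turntable 310 mm across, locked, that does not turn; its cork surface is 30 mm above the shelf). x and y are square to its sides. This point is the centre of the pad's upper face, 33 mm above the shelf; z points up. The four pad centres lie about 85 mm from the middle of the turntable, about 120 mm from their neighbours.
- pad_long_top (a point): Oblong pad, 96 mm long (its x axis) and 62 mm wide (its y axis), for the acrylic box: a flat black rubber pad 3 mm thick, fixed on the cork top of a lazy susan (a turntable 310 mm across, locked, that does not turn; its cork surface is 30 mm above the shelf).  This point is the centre of the pad's upper face, 33 mm above the shelf; z points up. The four pad centres lie about 85 mm from the middle of the turntable, about 120 mm from their neighbours.
- pad_round_top (a point): Round pad 64 mm across, for the owl: a flat black rubber pad 3 mm thick, fixed on the cork top of a lazy susan (a turntable 310 mm across, locked, that does not turn; its cork surface is 30 mm above the shelf).  This point is the centre of the pad's upper face, 33 mm above the shelf; z points up. The four pad centres lie about 85 mm from the middle of the turntable, about 120 mm from their neighbours.
- pad_big_top (a point): Large square pad 64 x 64 mm, for the dice tower: a flat black rubber pad 3 mm thick, fixed on the cork top of a lazy susan (a turntable 310 mm across, locked, that does not turn; its cork surface is 30 mm above the shelf). x and y are square to its sides. This point is the centre of the pad's upper face, 33 mm above the shelf; z points up. The four pad centres lie about 85 mm from the middle of the turntable, about 120 mm from their neighbours.
- plant_center (a point): Bystander, to be left alone: a succulent in a terracotta pot 74 mm across, loose on the shelf beyond the work; 97 mm high with its leaves. The point is on its axis, 32 mm above its underside.
- mug_center (a point): Bystander, to be left alone: an empty blue ceramic mug 80 mm across and 90 mm high with a handle at its +y side, loose on the shelf beyond the work. The point is on its axis, 45 mm above its underside.

How it is judged:
By the outcome, as a careful person would: the job done as asked, in the order asked, and still so for the second after the job is handed in, with the robot touching nothing.
It also fails if it takes over 104 s, if anything falls off the work surface, if the arm or the gripper's body presses on something with over 40 N, if the wrist force passes 120 N, or if a joint passes its speed limit or range.

## Working session

There is one attempt and no reset: what is moved stays moved. The work goes in short steps, Python scripts to look and compute and a tool call to move; the robot and the scene stay as the last step left them, time stands still between calls to the robot, and variables do not carry over. Pictures are saved under pics/ and viewed, about 12 in all and at most 16, crops included, and the job is handed in when it is done.

Besides the shell and the picture viewer there is one more tool, called after "Request:" as a command line: name --pt "numbers of a row" for each row, then --argument value for the rest. play_rows: Moves the arm, as the interface text tells. Shifts and turns lie within -1 to 1; 1 stands for 1000 mm of shift or 2 pi rad of turn. Its arguments: {"type":"object","properties":{"motion":{"type":"array","items":{"type":"array","items":{"type":"number"}}},"squeeze":{"type":"number"}},"required":["motion"]}

```bash
mkdir -p pics; cat > h.py <<'E'
import numpy as np, cv2
from workcell import *
def snap(cam,fn):
    ci=camera_info(cam); im=read_camera(cam); cv2.imwrite('pics/'+fn,im[:,:,::-1]); np.savez('pics/'+fn+'.npz',im=im,K=ci['intrinsics'],T=ci['pose']); return im,np.array(ci['intrinsics']),np.array(ci['pose'])
def load(fn):
    d=np.load('pics/'+fn+'.npz'); return d['im'],d['K'],d['T']
def ray(uv,K,T,z):
    uv=np.atleast_2d(uv).astype(float); d=np.c_[uv,np.ones(len(uv))]@np.linalg.inv(K).T@T[:3,:3].T
    o=T[:3,3]; return (o+d*((z-o[2])/d[:,2])[:,None])
def proj(P,K,T):
    P=np.atleast_2d(P); c=(P-T[:3,3])@T[:3,:3]; p=c@K.T; return p[:,:2]/p[:,2:]
E
python3 - <<'E'
from h import *
np.set_printoptions(precision=4,suppress=True)
print(read_state())
ims=[]
for c in ['top','side','wrist']:
    im,K,T=snap(c,c+'0.png'); print(c,K[0],K[1],T)
E
```

```text
{'time': 0.0, 'q': array([ 1.2691,  0.2648,  1.6055, -0.    ,  1.2737, -0.0369]), 'joint_vel': array([ 0.0004, -0.0012, -0.0033,  0.0007, -0.0009, -0.0018]), 'joint_torque': array([  0.001 , -51.5109, -36.731 ,  -0.0001,   0.0132,   0.    ]), 'tool_pos': array([0.1764, 0.6507, 0.2299]), 'tcp_rot': array([-0.4146, -3.1137,  0.0036]), 'wrist_force': array([-1.0578,  0.8958,  0.4842]), 'torque': array([ 0.0423, -0.0459, -0.0201]), 'width': 0.9981095240655226}
top [362.8587   0.     323.9285] [  0.     362.8587 200.1749] [[ 0.0225 -0.9904  0.1367  0.4828]
 [-0.9996 -0.02    0.0199 -0.012 ]
 [-0.017  -0.1371 -0.9904  0.8016]
 [ 0.      0.      0.      1.    ]]
side [433.8918   0.     322.6309] [  0.     433.8918 201.3592] [[ 0.9829 -0.1318  0.1288  0.4392]
 [-0.1839 -0.6529  0.7348 -0.8229]
 [-0.0127 -0.7459 -0.6659  0.8098]
 [ 0.      0.      0.      1.    ]]
wrist [317.9572   0.     313.4022] [  0.     317.9572 205.0527] [[ 0.2613  0.9243  0.2782  0.1052]
 [ 0.9653 -0.2496 -0.0772  0.671 ]
 [-0.002   0.2887 -0.9574  0.3726]
 [ 0.      0.      0.      1.    ]]
```

View pics/top0.png

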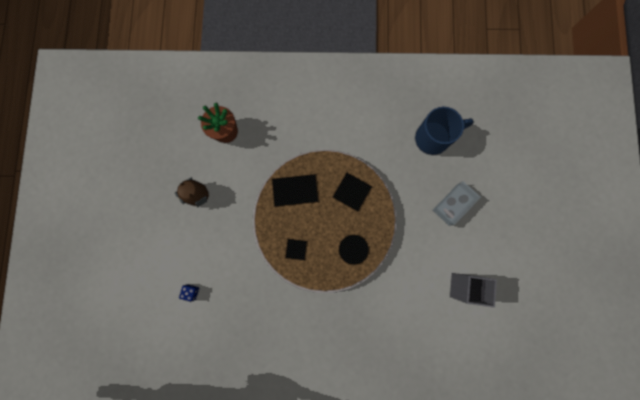

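View pics/side0.png

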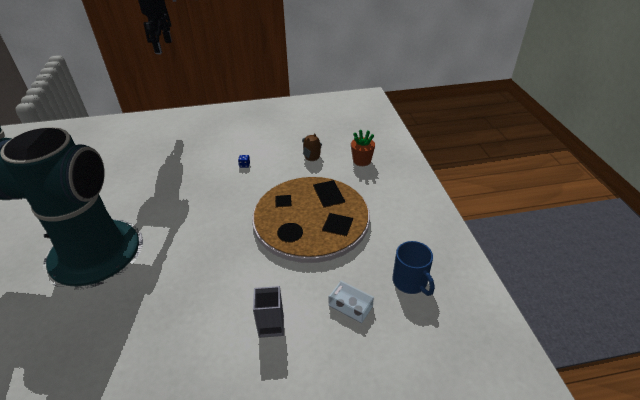

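The top view shows the pads on the turntable: long (296,190), big (352,191), small (297,250), round (354,249). The objects are the owl (193,193), die (188,292), box (460,203) and tower (473,290). The side view agrees with this layout.

```bash
cat > m0.py <<'E'
from h import *
np.set_printoptions(precision=4,suppress=True)
im,K,T=load('top0.png')
g=im.max(2)
def comps(mask,box,z,minA=30):
    m=np.zeros_like(mask);x0,y0,x1,y1=box;m[y0:y1,x0:x1]=mask[y0:y1,x0:x1]
    cs,_=cv2.findContours(m.astype(np.uint8),cv2.RETR_EXTERNAL,cv2.CHAIN_APPROX_NONE)
    for c in cs:
        if cv2.contourArea(c)<minA: continue
        P=ray(c[:,0,:],K,T,z)[:,:2]
        (cx,cy),(w,h),a=cv2.minAreaRect((P*1000).astype(np.float32))
        M=cv2.moments(c);cc=ray([M['m10']/M['m00'],M['m01']/M['m00']],K,T,z)[0]
        print(c[:,0].min(0),c[:,0].max(0),'rect c',round(cx),round(cy),'wh',round(w,1),round(h,1),'ang',round(a,1),'centroid',cc[:2])
print('pads');comps(g<40,(250,150,400,290),0.033)
r,gg,b=[im[:,:,i].astype(int) for i in range(3)]
print('die top');comps((b>r+40),(170,275,215,310),0.03)
print('owl');comps((r>b+15),(165,170,215,215),0.04)
print('tower');comps((g<140),(440,265,510,312),0.1)
print(im[203,430:490].tolist()[::4])
E
python3 m0.py
python3 - <<'E'
import cv2
a=cv2.imread('pics/top0.png');b=cv2.imread('pics/wrist0.png')
import numpy as np
L=cv2.resize(a[165:315,160:235],(400,800)[::1],interpolation=cv2.INTER_CUBIC)[:,:]
R=cv2.resize(a[165:315,425:510],(453,800),interpolation=cv2.INTER_CUBIC)
o=cv2.resize(np.hstack([L,R]),None,fx=.75,fy=.75);print(o.shape)
cv2.imwrite('pics/c1.png',o)
E
```

```text
pads
[286 239] [306 259] rect c 484 60 wh 40.6 39.5 ang 84.2 centroid [0.4841 0.0603]
[339 235] [368 263] rect c 487 -61 wh 58.2 60.8 ang 1.2 centroid [ 0.4864 -0.0608]
[272 175] [317 205] rect c 610 66 wh 60.3 94.3 ang 7.3 centroid [0.6096 0.0664]
[333 173] [371 210] rect c 609 -56 wh 62.5 62.3 ang 61.6 centroid [ 0.6088 -0.0562]
die top
[181 286] [194 300] rect c 389 285 wh 26.9 26.7 ang 73.8 centroid [0.3895 0.2832]
owl
[177 181] [206 203] rect c 602 291 wh 51.2 50.4 ang 42.3 centroid [0.6009 0.2917]
tower
[440 265] [509 311] rect c 419 -285 wh 84.4 133.4 ang 1.3 centroid [ 0.419  -0.2841]
[[123, 122, 117], [122, 122, 117], [106, 108, 107], [97, 103, 107], [100, 105, 108], [86, 87, 88], [90, 92, 93], [104, 110, 113], [95, 99, 102], [102, 108, 111], [96, 102, 105], [87, 90, 90], [77, 76, 73], [77, 77, 74], [110, 110, 105]]
(600, 640, 3)
```

View pics/c1.png

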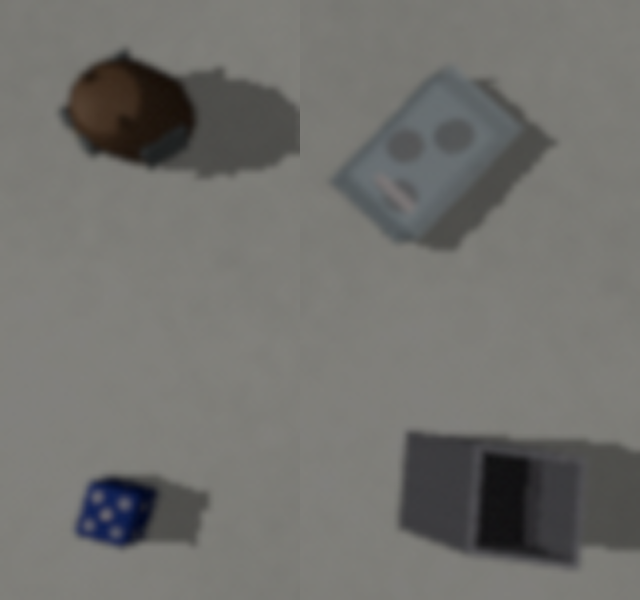

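View pics/wrist0.png

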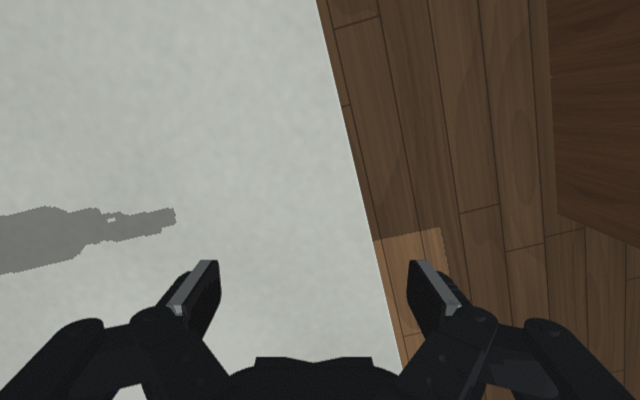

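The crops show the die turned by about 12°, the box turned by about 35°, and the tower nearly square to the table. The wrist camera sees between the fingers. I'll go to a hover over the die first.

```bash
cat >> h.py <<'E'
from scipy.spatial.transform import Rotation as Ro
def tool(s=None):
    s=s or read_state(); R=Ro.from_rotvec(s['tcp_rot']).as_matrix(); return s['tool_pos'],R,np.degrees(np.arctan2(R[1,1],R[0,1]))
def plan(wps,start=None,step=0.06):
    """wps: list of (x,y,z,theta_deg or None); theta = world angle of tool y. prints rows"""
    if start is None:
        p,R,th=tool()
    else: p,th=np.array(start[:3]),start[3]
    print('from',np.round(p,4),round(th,2))
    for w in wps:
        x,y,z,t=w; t=th if t is None else t
        # pick half turn nearest
        dp=np.array([x,y,z])-p; dth=t-th
        n=int(max(np.ceil(np.linalg.norm(dp)/step-1e-6),np.ceil(abs(dth)/10-1e-6),1))
        for i in range(n):
            a=np.radians(th+dth*i/n); ty=np.array([np.cos(a),np.sin(a),0]); tz=np.array([0,0,-1]); tx=np.cross(ty,tz)
            d=dp/n; row=[d@tx,d@ty,d@tz,-dth/n/360]
            print('  ',[round(v,4) for v in row])
        print(' --',w); p=np.array([x,y,z]);th=t
E
python3 -c "
from h import *
plan([(0.40,0.29,0.17,30)])"
```

```text
from [0.1765 0.6509 0.2302] 74.83
   [np.float64(-0.0388), np.float64(-0.0362), np.float64(0.0075), np.float64(0.0156)]
   [np.float64(-0.0421), np.float64(-0.0323), np.float64(0.0075), np.float64(0.0156)]
   [np.float64(-0.0451), np.float64(-0.028), np.float64(0.0075), np.float64(0.0156)]
   [np.float64(-0.0476), np.float64(-0.0235), np.float64(0.0075), np.float64(0.0156)]
   [np.float64(-0.0497), np.float64(-0.0187), np.float64(0.0075), np.float64(0.0156)]
   [np.float64(-0.0512), np.float64(-0.0138), np.float64(0.0075), np.float64(0.0156)]
   [np.float64(-0.0523), np.float64(-0.0087), np.float64(0.0075), np.float64(0.0156)]
   [np.float64(-0.0529), np.float64(-0.0035), np.float64(0.0075), np.float64(0.0156)]
 -- (0.4, 0.29, 0.17, 30)
```

Request:
play_rows --pt "-0.0388 -0.0362 0.0075 0.0156 85" --pt "-0.0421 -0.0323 0.0075 0.0156 85" --pt "-0.0451 -0.028 0.0075 0.0156 85" --pt "-0.0476 -0.0235 0.0075 0.0156 85" --pt "-0.0497 -0.0187 0.0075 0.0156 85"

```text
time: 0.78
tool_pos: [0.3169, 0.4241, 0.1933]
tcp_rot: [1.162, 2.919, -0.0]
wrist_force: [0.7, 0.8, -0.4]
width: 0.995
```

Request:
play_rows --pt "-0.0512 -0.0138 0.0075 0.0156 85" --pt "-0.0523 -0.0087 0.0075 0.0156 85" --pt "-0.0529 -0.0035 0.0075 0.0156 85" --pt "0 0 0 0 85" --pt "0 0 0 0 85"

```text
time: 1.4
tool_pos: [0.3997, 0.2905, 0.1713]
tcp_rot: [-1.573, -2.718, -0.0]
wrist_force: [1.1, -0.2, 0.3]
width: 0.993
```

```bash
python3 -c "
from h import *
print(tool());snap('wrist','w1.png')"
```

```text
(array([0.39974714, 0.29054798, 0.17125009]), array([[-4.98087866e-01,  8.67126451e-01, -4.42032333e-04],
       [ 8.67126344e-01,  4.98088038e-01,  4.59322547e-04],
       [ 6.18461747e-04, -1.54514894e-04, -9.99999797e-01]]), np.float64(29.87358640132681))
```

View pics/w1.png

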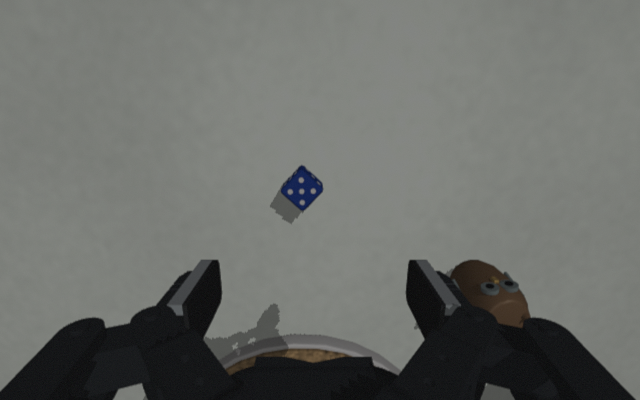

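The die is at about (302,187). The five pips on its top face are clear, so I'll use them for centre and yaw.

```bash
cat > die.py <<'E'
from h import *
import sys
im,K,T=load(sys.argv[1]); z=float(sys.argv[2])
x0,y0,x1,y1=map(int,sys.argv[3:7])
s=im[y0:y1,x0:x1].astype(int); blue=((s[...,2]>s[...,0]+30)).astype(np.uint8)
c=max(cv2.findContours(blue,0,2)[0],key=cv2.contourArea); hull=cv2.convexHull(c)
fill=np.zeros_like(blue);cv2.fillPoly(fill,[hull],1);fill=cv2.erode(fill,np.ones((2,2)))
w=((s[...,0]>70)&(fill>0)).astype(np.uint8)
n,l,st,ce=cv2.connectedComponentsWithStats(w)
for i in range(1,n):
    print(st[i,4],ce[i]+[x0,y0],ray(ce[i]+[x0,y0],K,T,z)[0].round(4))
P=ray(hull[:,0]+[x0,y0],K,T,z)[:,:2]*1000
print(cv2.minAreaRect(P.astype(np.float32)))
E
python3 die.py w1.png 0.03 275 155 330 225
```

```text
1 [312. 176.] [0.3906 0.3042 0.03  ]
25 [300.8  179.76] [0.3835 0.2961 0.03  ]
4 [318.5 183. ] [0.3989 0.3015 0.03  ]
25 [312.92 190.56] [0.3981 0.2928 0.03  ]
25 [289.96 191.4 ] [0.3802 0.2816 0.03  ]
23 [301.17391304 191.        ] [0.3889 0.287  0.03  ]
23 [301.82608696 202.        ] [0.3946 0.2781 0.03  ]
((388.4499206542969, 289.6187438964844), (31.95907211303711, 29.114377975463867), 77.94677734375)
```

Centre (0.389, 0.287). Sides lie at -13°/77°, and the pip spacing gives a consistent square.

```bash
python3 -c "
from h import *
plan([(0.389,0.287,0.08,-13),(0.389,0.287,0.004,-13)])"
```

```text
from [0.3996 0.2911 0.1714] 29.95
   [np.float64(0.0003), np.float64(-0.0022), np.float64(0.0183), np.float64(0.0239)]
   [np.float64(0.0), np.float64(-0.0023), np.float64(0.0183), np.float64(0.0239)]
   [np.float64(-0.0003), np.float64(-0.0022), np.float64(0.0183), np.float64(0.0239)]
   [np.float64(-0.0007), np.float64(-0.0022), np.float64(0.0183), np.float64(0.0239)]
   [np.float64(-0.001), np.float64(-0.002), np.float64(0.0183), np.float64(0.0239)]
 -- (0.389, 0.287, 0.08, -13)
   [np.float64(0.0), np.float64(0.0), np.float64(0.038), 0.0]
   [np.float64(0.0), np.float64(0.0), np.float64(0.038), 0.0]
 -- (0.389, 0.287, 0.004, -13)
```

Request:
play_rows --pt "0.0003 -0.0022 0.0183 0.0239 60" --pt "0 -0.0023 0.0183 0.0239 60" --pt "-0.0003 -0.0022 0.0183 0.0239 60" --pt "-0.0007 -0.0022 0.0183 0.0239 60" --pt "-0.001 -0.002 0.0183 0.0239 60"

```text
time: 2.08
tool_pos: [0.3887, 0.288, 0.0795]
tcp_rot: [-2.462, -1.951, -0.001]
wrist_force: [-0.4, -0.3, -0.1]
width: 0.703
```

Request:
play_rows --pt "0 0 0.019 0 60" --pt "0 0 0.019 0 60" --pt "0 0 0.019 0 60" --pt "0 0 0.012 0 60" --pt "0 0 0 0 60"

```text
time: 2.7
tool_pos: [0.3883, 0.2867, 0.01]
tcp_rot: [-2.459, -1.955, 0.003]
wrist_force: [-0.0, 0.2, 0.9]
width: 0.7
```

Request:
play_rows --pt "0 0 0.006 0 60" --pt "0 0 0 0 20" --pt "0 0 0 0 20" --pt "0 0 0 0 20" --pt "0 0 0 0 20" --squeeze 40

```text
time: 3.32
tool_pos: [0.3899, 0.2865, 0.0053]
tcp_rot: [2.461, 1.953, 0.002]
wrist_force: [0.6, -0.9, 3.4]
width: 0.342
```

Request:
play_rows --pt "0 0 0 0 20" --pt "0 0 0 0 20" --pt "0 0 -0.02 0 20" --pt "0 0 -0.04 0 20" --pt "0 0 -0.06 0 20"

```text
time: 3.95
tool_pos: [0.387, 0.2847, 0.1232]
tcp_rot: [-2.46, -1.953, 0.01]
wrist_force: [0.9, 1.4, 0.2]
width: 0.34
```

```bash
python3 -c "
from h import *
print(tool()[0],read_state()['width'])
plan([(0.41,0.17,0.16,-6)])"
```

```text
[0.38702165 0.28474723 0.12324267] 0.3402262321709671
from [0.387  0.2847 0.1232] -13.13
   [np.float64(-0.0355), np.float64(0.0161), np.float64(-0.0123), np.float64(-0.0066)]
   [np.float64(-0.0361), np.float64(0.0147), np.float64(-0.0123), np.float64(-0.0066)]
   [np.float64(-0.0367), np.float64(0.0131), np.float64(-0.0123), np.float64(-0.0066)]
 -- (0.41, 0.17, 0.16, -6)
```

```bash
python3 -c "
from h import *
plan([(0.53,-0.05,0.22,-6)])"
```

```text
from [0.387  0.2847 0.1232] -13.13
   [np.float64(-0.0419), np.float64(0.0308), np.float64(-0.0138), np.float64(-0.0028)]
   [np.float64(-0.0425), np.float64(0.03), np.float64(-0.0138), np.float64(-0.0028)]
   [np.float64(-0.043), np.float64(0.0292), np.float64(-0.0138), np.float64(-0.0028)]
   [np.float64(-0.0435), np.float64(0.0285), np.float64(-0.0138), np.float64(-0.0028)]
   [np.float64(-0.044), np.float64(0.0277), np.float64(-0.0138), np.float64(-0.0028)]
   [np.float64(-0.0445), np.float64(0.0269), np.float64(-0.0138), np.float64(-0.0028)]
   [np.float64(-0.045), np.float64(0.0261), np.float64(-0.0138), np.float64(-0.0028)]
 -- (0.53, -0.05, 0.22, -6)
```

Request:
play_rows --pt "-0.0419 0.0308 -0.0138 -0.0028 20" --pt "-0.0425 0.03 -0.0138 -0.0028 20" --pt "-0.043 0.0292 -0.0138 -0.0028 20" --pt "-0.0435 0.0285 -0.0138 -0.0028 20" --pt "-0.044 0.0277 -0.0138 -0.0028 20"

```text
time: 4.58
tool_pos: [0.4913, 0.0456, 0.1935]
tcp_rot: [-2.371, -2.06, 0.001]
wrist_force: [1.0, 0.4, -1.2]
width: 0.339
```

Request:
play_rows --pt "-0.0445 0.0269 -0.0138 -0.0028 20" --pt "-0.045 0.0261 -0.0138 -0.0028 20" --pt "0 0 0 0 20" --pt "0 0 0 0 20" --pt "0 0 0 0 20"

```text
time: 5.2
tool_pos: [0.5311, -0.0473, 0.2203]
tcp_rot: [-2.333, -2.101, 0.002]
wrist_force: [0.3, -0.1, 0.3]
width: 0.34
```

```bash
python3 -c "
from h import *
print(tool());snap('wrist','w2.png')"
```

```text
(array([ 0.53114095, -0.04734224,  0.22029973]), array([[ 1.04484711e-01,  9.94524262e-01, -2.10632893e-03],
       [ 9.94526405e-01, -1.04483574e-01,  6.42712177e-04],
       [ 4.19116078e-04, -2.16195333e-03, -9.99997575e-01]]), np.float64(-5.997427961750633))
```

View pics/w2.png

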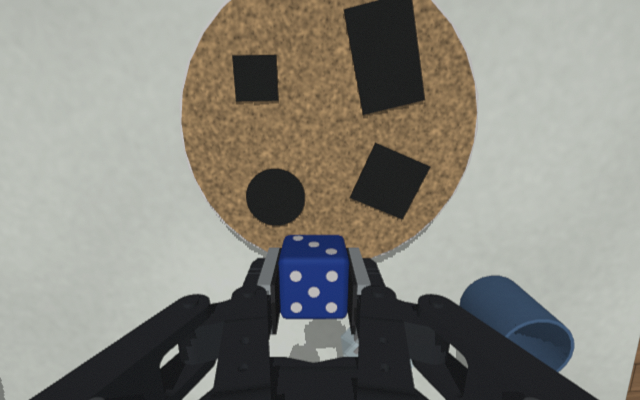

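The die is held straight. All pads are visible: small (256,79), round (276,197), big (390,181), and the long one (385,55) just touching the top border.

```bash
python3 - <<'E'
from h import *
im,K,T=load('w2.png')
m=(im.max(2)<45).astype(np.uint8);m[225:]=0
for c in cv2.findContours(m,0,cv2.CHAIN_APPROX_NONE)[0]:
    if cv2.contourArea(c)<500: continue
    P=ray(c[:,0],K,T,.033)[:,:2]*1000
    (cx,cy),wh,a=cv2.minAreaRect(P.astype(np.float32)); M=cv2.moments(c)
    print(c[:,0].min(0),c[:,0].max(0),round(cx,1),round(cy,1),np.round(wh,1),round(a,1),'cen',ray([M['m10']/M['m00'],M['m01']/M['m00']],K,T,.033)[0].round(4))
    ap=cv2.approxPolyDP(c,6,True)[:,0]
    if len(ap)==4:
        q=ray(ap,K,T,.033)[:,:2]*1000; e=np.roll(q,-1,0)-q
        print('   ',q.round(1).tolist(),np.hypot(*e.T).round(1),(np.degrees(np.arctan2(e[:,1],e[:,0]))%90).round(1))
# die held: bottom face five-pips? print pip centres
E
```

```text
[247 169] [303 224] 487.5 -59.2 [61.4 60.5] 83.5 cen [ 0.4879 -0.0586  0.033 ]
[351 144] [429 218] 610.1 -55.2 [62.5 63.1] 61.3 cen [ 0.6102 -0.054   0.033 ]
    [[597.3, -13.8], [568.9, -67.4], [621.8, -96.9], [652.3, -43.4]] [60.6 60.5 61.6 62.4] [62.1 60.8 60.3 61.7]
[233  55] [277 100] 485.2 61.1 [40.6 40.8] 84.9 cen [0.4852 0.0615 0.033 ]
    [[507.0, 79.4], [467.2, 82.7], [463.2, 43.2], [503.5, 39.9]] [39.9 39.7 40.5 39.6] [85.3 84.1 85.4 84.9]
[345   0] [423 114] 610.9 67.5 [61.3 94.7] 7.3 cen [0.6106 0.0696 0.033 ]
    [[635.2, 111.9], [575.9, 110.0], [586.9, 16.9], [646.4, 25.0]] [59.3 93.7 60.1 87.6] [1.8 6.7 7.7 7.4]
```

```bash
python3 -c "
from h import *
plan([(0.485,0.061,0.085,-5.3)])"
```

```text
from [ 0.5312 -0.0473  0.2204] -5.97
   [np.float64(0.0343), np.float64(-0.0191), np.float64(0.0451), np.float64(-0.0006)]
   [np.float64(0.0344), np.float64(-0.019), np.float64(0.0451), np.float64(-0.0006)]
   [np.float64(0.0344), np.float64(-0.0188), np.float64(0.0451), np.float64(-0.0006)]
 -- (0.485, 0.061, 0.085, -5.3)
```

Request:
play_rows --pt "0.0343 -0.0191 0.0451 -0.0006 20" --pt "0.0344 -0.019 0.0451 -0.0006 20" --pt "0.0344 -0.0188 0.0451 -0.0006 20" --pt "0 0 0.02 0 20" --pt "0 0 0 0 20"

```text
time: 5.88
tool_pos: [0.4833, 0.061, 0.064]
tcp_rot: [-2.319, -2.115, 0.006]
wrist_force: [-0.3, 0.2, 0.2]
width: 0.343
```

Request:
play_rows --pt "0 0 0.012 0 20" --pt "0 0 0.008 0 20" --pt "0 0 0.003 0 20" --pt "0 0 0 0 20" --pt "0 0 0 0 20"

```text
time: 6.5
tool_pos: [0.4865, 0.0597, 0.0434]
tcp_rot: [2.324, 2.113, 0.001]
wrist_force: [0.6, -0.2, -1.6]
width: 0.345
```

Request:
play_rows --pt "0 0 0.002 0 20" --pt "0 0 0.001 0 20" --pt "0 0 0 0 20"

```text
time: 6.88
tool_pos: [0.486, 0.0598, 0.04]
tcp_rot: [-2.324, -2.114, 0.0]
wrist_force: [-0.1, -0.4, -0.9]
width: 0.342
```

Request:
play_rows --pt "0 0 0.001 0 20" --pt "0 0 0 0 20"

```text
time: 7.12
tool_pos: [0.4861, 0.0598, 0.039]
tcp_rot: [-2.324, -2.114, 0.0]
wrist_force: [0.0, 0.5, -0.8]
width: 0.345
```

Request:
play_rows --pt "0 0 0.001 0 20" --pt "0 0 0 0 20"

```text
time: 7.38
tool_pos: [0.4863, 0.0598, 0.0383]
tcp_rot: [2.324, 2.114, 0.0]
wrist_force: [-1.1, -0.0, 1.6]
width: 0.345
```

Request:
play_rows --pt "0 0 -0.002 0 20" --pt "0.0009 -0.0013 0 0 20" --pt "0 0 0.001 0 20" --pt "0 0 0.001 0 20" --pt "0 0 0.0003 0 20"

```text
time: 8.0
tool_pos: [0.4848, 0.0609, 0.0383]
tcp_rot: [-2.324, -2.114, 0.001]
wrist_force: [-3.7, -0.2, 8.0]
width: 0.343
```

Request:
play_rows --pt "0 0 0 0 20" --pt "0 0 0 0 34" --pt "0 0 0 0 50" --pt "0 0 0 0 50" --pt "0 0 0 0 50"

```text
time: 8.62
tool_pos: [0.4849, 0.0609, 0.0377]
tcp_rot: [-2.324, -2.114, 0.0]
wrist_force: [0.5, 0.1, 0.4]
width: 0.587
```

Request:
play_rows --pt "0 0 -0.02 0 50" --pt "0 0 -0.04 0 60" --pt "0 0 -0.05 0 85" --pt "0 0 -0.05 0 85" --pt "0 0 0 0 85"

```text
time: 9.25
tool_pos: [0.4886, 0.0611, 0.2032]
tcp_rot: [2.319, 2.11, 0.013]
wrist_force: [1.2, -0.5, -0.2]
width: 0.998
```

```bash
python3 -c "
from h import *
print(tool());snap('wrist','w3.png');
im,K,T=load('w3.png'); print(proj([[.485,.061,.033],[.485,.061,.063]],K,T))
plan([(0.57,-0.18,0.25,-20),(.57,-.24,.22,-40)])"
```

```text
(array([0.48862542, 0.06113686, 0.20320011]), array([[ 9.43164069e-02,  9.95487751e-01,  1.04188837e-02],
       [ 9.95540777e-01, -9.43292351e-02,  7.45676223e-04],
       [ 1.72511688e-03,  1.03020941e-02, -9.99945444e-01]]), np.float64(-5.413002562190319))
[[308.41735502 186.80121859]
 [308.29029846 194.35267667]]
from [0.4867 0.061  0.2004] -5.41
   [np.float64(-0.0464), np.float64(0.0211), np.float64(-0.0099), np.float64(0.0081)]
   [np.float64(-0.0453), np.float64(0.0235), np.float64(-0.0099), np.float64(0.0081)]
   [np.float64(-0.044), np.float64(0.0257), np.float64(-0.0099), np.float64(0.0081)]
   [np.float64(-0.0427), np.float64(0.0279), np.float64(-0.0099), np.float64(0.0081)]
   [np.float64(-0.0412), np.float64(0.0301), np.float64(-0.0099), np.float64(0.0081)]
 -- (0.57, -0.18, 0.25, -20)
   [np.float64(-0.0282), np.float64(0.0103), np.float64(0.015), 0.0278]
   [np.float64(-0.026), np.float64(0.015), np.float64(0.015), 0.0278]
 -- (0.57, -0.24, 0.22, -40)
```

View pics/w3.png

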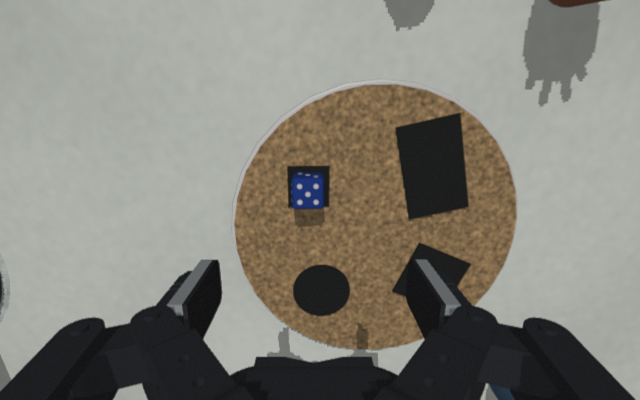

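The die sits on the small pad, with the pad spanning columns 288-329 and the die top centred at about 308. I'll check this in numbers and get approach points for the box and the tower from the crop corners I viewed.

```bash
python3 die.py w3.png 0.063 286 165 332 212; python3 - <<'E'
from h import *
im,K,T=load('w3.png')
s=im[155:230,275:345].astype(int); m=((s.max(2)<45)|(s[...,2]>s[...,0]+30)|0).astype(np.uint8)
m=cv2.morphologyEx(m,cv2.MORPH_CLOSE,np.ones((5,5)))
c=max(cv2.findContours(m,0,1)[0],key=cv2.contourArea)
P=ray(c[:,0]+[275,155],K,T,.033)[:,:2]*1000;print('pad',c[:,0].min(0)+[275,155],c[:,0].max(0)+[275,155],cv2.minAreaRect(P.astype(np.float32)))
im,K,T=load('top0.png')
f=lambda L:[(425+(x-300)/4,165+y/4) for x,y in L]
for L,z in (([(450,68),(523,125),(405,240),(332,180)],.036),([(475,450),(580,465),(578,565),(470,550)],.1)):
    q=ray(f(L),K,T,z)[:,:2]; e=np.roll(q,-1,0)-q
    print(q.mean(0),np.hypot(*e.T),np.degrees(np.arctan2(e[:,1],e[:,0]))%180)
E
```

```text
2 [299.5 174. ] [0.479  0.0806 0.063 ]
9 [307.22222222 174.55555556] [0.4859 0.0795 0.063 ]
9 [315.33333333 176.11111111] [0.493  0.0773 0.063 ]
33 [299.18181818 186.        ] [0.4775 0.0696 0.063 ]
32 [315.4375  185.84375] [0.4923 0.0684 0.063 ]
31 [307.35483871 193.90322581] [0.4842 0.0615 0.063 ]
30 [299.36666667 201.63333333] [0.4761 0.0549 0.063 ]
32 [315.5 201.5] [0.491  0.0536 0.063 ]
((484.3354187011719, 64.92352294921875), (33.931602478027344, 29.04473114013672), 85.10591125488281)
pad [288 167] [328 208] ((484.5686950683594, 60.06901550292969), (42.81732940673828, 40.267826080322266), 85.36404418945312)
[ 0.58757687 -0.2779482 ] [0.04798764 0.08902379 0.04857726 0.08839137] [ 51.36904453 134.37367693  50.52992944 133.94151185]
[ 0.41232167 -0.29674006] [0.04910341 0.04574554 0.05002831 0.04601719] [ 83.27265486 176.46676077  83.63228231 175.29632312]
```

The die is within about 1 mm of its pad's centre. Box next.

```bash
python3 -c "
from h import *
plan([(0.58,-0.27,0.20,46)])"
```

```text
from [0.4867 0.061  0.2004] -5.41
   [np.float64(-0.0535), np.float64(0.0207), np.float64(0.0001), np.float64(-0.0238)]
   [np.float64(-0.0559), np.float64(0.0125), np.float64(0.0001), np.float64(-0.0238)]
   [np.float64(-0.0572), np.float64(0.004), np.float64(0.0001), np.float64(-0.0238)]
   [np.float64(-0.0571), np.float64(-0.0046), np.float64(0.0001), np.float64(-0.0238)]
   [np.float64(-0.0558), np.float64(-0.013), np.float64(0.0001), np.float64(-0.0238)]
   [np.float64(-0.0533), np.float64(-0.0212), np.float64(0.0001), np.float64(-0.0238)]
 -- (0.58, -0.27, 0.2, 46)
```

Request:
play_rows --pt "-0.0535 0.0207 0 -0.0238 85" --pt "-0.0559 0.0125 0 -0.0238 85" --pt "-0.0572 0.004 0 -0.0238 85" --pt "-0.0571 -0.0046 0 -0.0238 85" --pt "-0.0558 -0.013 0 -0.0238 85"

```text
time: 9.93
tool_pos: [0.5617, -0.2163, 0.1953]
tcp_rot: [-1.383, -2.817, -0.0]
wrist_force: [0.8, 0.2, 0.1]
width: 0.994
```

Request:
play_rows --pt "-0.0533 -0.0212 0 -0.0238 85" --pt "0 0 0 0 85" --pt "0 0 0 0 85" --pt "0 0 0 0 85"

```text
time: 10.42
tool_pos: [0.5774, -0.2686, 0.1968]
tcp_rot: [-1.175, -2.911, -0.001]
wrist_force: [-0.0, 0.3, -0.7]
width: 0.994
```

```bash
python3 -c "
from h import *
p,R,th=tool();print(p,th)
im,K,T=snap('wrist','w4.png');print(proj([[.588,-.278,.036]],K,T))
cv2.imwrite('pics/w4c.png',cv2.resize(im[60:310,180:480,::-1],None,fx=2.4,fy=2.4,interpolation=cv2.INTER_CUBIC))"
```

```text
[ 0.57743658 -0.26856288  0.19680793] 46.02864493603169
[[313.65013787 202.43852977]]
```

View pics/w4c.png

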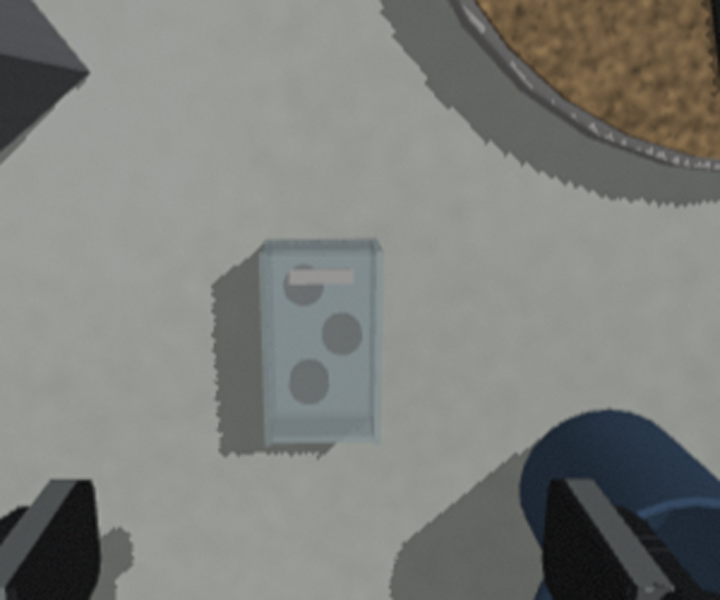

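The box is in the middle of the crop, lid face corners about (261,250), (382,250), (379,442), (266,442). The mug is at lower right and the tower at upper left.

```bash
python3 - <<'E'
from h import *
im,K,T=load('w4.png')
def rep(q):
    e=np.roll(q,-1,0)-q; print(q.mean(0).round(4),np.hypot(*e.T).round(4),(np.degrees(np.arctan2(e[:,1],e[:,0]))%180).round(1))
rep(ray([(180+x/2.4,60+y/2.4) for x,y in [(261,250),(382,250),(379,442),(266,442)]],K,T,.036)[:,:2])
s=im.astype(int); m=((s[...,2]-s[...,0])>2).astype(np.uint8); m[:155]=0;m[250:]=0;m[:,:285]=0;m[:,345:]=0
m=cv2.morphologyEx(m,cv2.MORPH_OPEN,np.ones((3,3)))
c=max(cv2.findContours(m,0,1)[0],key=cv2.contourArea)
print(c[:,0].min(0),c[:,0].max(0))
for r in range(160,248,8):
    x=np.where(m[r])[0]; print(r,x.min() if len(x) else 0,x.max() if len(x) else 0,end='; ')
P=ray(c[:,0],K,T,.036)[:,:2]*1000; print(cv2.minAreaRect(P.astype(np.float32)))
E
```

```text
[ 0.5908 -0.28  ] [0.0484 0.0832 0.0487 0.0832] [ 46.1 136.5  46.1 136.3]
[288 159] [339 245]
160 290 337; 168 288 339; 176 288 339; 184 288 339; 192 288 339; 200 289 339; 208 289 338; 216 289 338; 224 290 338; 232 290 338; 240 290 338; ((588.9168090820312, -278.9440612792969), (50.4156608581543, 88.81066131591797), 46.474327087402344)
```

```bash
python3 -c "
from h import *
plan([(0.5908,-0.2803,0.20,46.3)])"
```

```text
from [ 0.5777 -0.2686  0.1972] 46.06
   [np.float64(-0.0176), np.float64(0.0007), np.float64(-0.0028), np.float64(-0.0007)]
 -- (0.5908, -0.2803, 0.2, 46.3)
```

Request:
play_rows --pt "-0.0176 0.0007 0.03 -0.0007 72" --pt "0 0 0.045 0 72" --pt "0 0 0.045 0 72" --pt "0 0 0.03 0 72" --pt "0 0 0 0 72"

```text
time: 11.1
tool_pos: [0.5887, -0.2793, 0.0447]
tcp_rot: [-1.166, -2.91, -0.001]
wrist_force: [0.4, 0.2, 0.2]
width: 0.844
```

Request:
play_rows --pt "0 0 0.02 0 72" --pt "0 0 0.014 0 72" --pt "0 0 0.006 0 72" --pt "0 0 0 0 72"

```text
time: 11.6
tool_pos: [0.591, -0.2818, 0.0073]
tcp_rot: [-1.171, -2.914, -0.0]
wrist_force: [-0.1, -0.1, 0.5]
width: 0.837
```

Request:
play_rows --pt "0.001 0.0008 0.0025 0 72" --pt "0 0 0 0 40" --pt "0 0 0 0 40" --pt "0 0 0 0 40" --pt "0 0 0 0 40" --squeeze 40

```text
time: 12.22
tool_pos: [0.5915, -0.2809, 0.0058]
tcp_rot: [1.17, 2.914, -0.0]
wrist_force: [0.3, 0.1, 1.4]
width: 0.575
```

Request:
play_rows --pt "0 0 0 0 40" --pt "0 0 0 0 40"

```text
time: 12.48
tool_pos: [0.5915, -0.2808, 0.0058]
tcp_rot: [1.17, 2.915, -0.0]
wrist_force: [-0.1, -0.3, 4.2]
width: 0.578
```

Request:
play_rows --pt "0 0 -0.01 0 40" --pt "0 0 -0.03 0 40" --pt "0 0 -0.05 0 40" --pt "0 0 -0.04 0 40" --pt "0 0 0 0 40"

```text
time: 13.1
tool_pos: [0.5938, -0.282, 0.1401]
tcp_rot: [1.168, 2.908, -0.001]
wrist_force: [0.1, 0.2, -2.2]
width: 0.578
```

```bash
python3 -c "
from h import *
plan([(0.6105,0.067,0.13,7.3)])"
```

```text
from [ 0.5938 -0.282   0.1401] 46.24
   [np.float64(0.0382), np.float64(0.0439), np.float64(0.0017), np.float64(0.018)]
   [np.float64(0.0429), np.float64(0.0393), np.float64(0.0017), np.float64(0.018)]
   [np.float64(0.0471), np.float64(0.0342), np.float64(0.0017), np.float64(0.018)]
   [np.float64(0.0507), np.float64(0.0287), np.float64(0.0017), np.float64(0.018)]
   [np.float64(0.0536), np.float64(0.0228), np.float64(0.0017), np.float64(0.018)]
   [np.float64(0.0558), np.float64(0.0166), np.float64(0.0017), np.float64(0.018)]
 -- (0.6105, 0.067, 0.13, 7.3)
```

Request:
play_rows --pt "0.0382 0.0439 0.0017 0.018 40" --pt "0.0429 0.0393 0.0017 0.018 40" --pt "0.0471 0.0342 0.0017 0.018 40" --pt "0.0507 0.0287 0.0017 0.018 40" --pt "0.0536 0.0228 0.0017 0.018 40"

```text
time: 13.72
tool_pos: [0.6031, 0.0119, 0.1244]
tcp_rot: [-1.941, -2.467, 0.003]
wrist_force: [0.3, -0.1, -1.4]
width: 0.579
```

Request:
play_rows --pt "0.0558 0.0166 0.0017 0.018 40" --pt "0 0 0.03 0 40" --pt "0 0 0.03 0 40" --pt "0 0 0 0 40" --pt "0 0 0 0 40"

```text
time: 14.35
tool_pos: [0.6073, 0.068, 0.0647]
tcp_rot: [-2.074, -2.359, 0.001]
wrist_force: [-0.1, -0.1, -1.0]
width: 0.578
```

```bash
python3 -c "
from h import *
plan([(0.6105,0.0663,0.05,7.3)])"
```

```text
from [0.6073 0.068  0.0647] 7.35
   [np.float64(-0.0021), np.float64(0.0029), np.float64(0.0147), np.float64(0.0001)]
 -- (0.6105, 0.0663, 0.05, 7.3)
```

Request:
play_rows --pt "-0.0021 0.0029 0.0147 0 40" --pt "0 0 0.006 0 40" --pt "0 0 0 0 40" --pt "0 0 0 0 40"

```text
time: 14.85
tool_pos: [0.611, 0.0665, 0.0446]
tcp_rot: [2.074, 2.359, 0.0]
wrist_force: [0.7, 0.6, -1.0]
width: 0.579
```

```bash
python3 -c "
from h import *
plan([(0.6105,0.0663,0.041,7.3)])"
```

```text
from [0.611  0.0665 0.0446] 7.36
   [np.float64(-0.0001), np.float64(-0.0005), np.float64(0.0036), np.float64(0.0002)]
 -- (0.6105, 0.0663, 0.041, 7.3)
```

Request:
play_rows --pt "0 -0.0005 0.002 0 40" --pt "0 0 0.0015 0 40" --pt "0 0 0.001 0 40" --pt "0 0 0 0 40"

```text
time: 15.35
tool_pos: [0.6102, 0.0665, 0.0398]
tcp_rot: [-2.074, -2.359, 0.0]
wrist_force: [-0.0, -0.4, -2.1]
width: 0.579
```

Request:
play_rows --pt "0 0 0.001 0 40" --pt "0 0 0 0 40"

```text
time: 15.6
tool_pos: [0.6103, 0.0665, 0.0389]
tcp_rot: [2.074, 2.36, 0.0]
wrist_force: [0.9, 0.2, -1.9]
width: 0.58
```

Request:
play_rows --pt "0 0 0.0008 0 40" --pt "0 0 0 0 40"

```text
time: 15.85
tool_pos: [0.6104, 0.0665, 0.0388]
tcp_rot: [2.074, 2.36, 0.0]
wrist_force: [-3.0, -0.6, 4.5]
width: 0.573
```

Request:
play_rows --pt "0 0 0 0 54" --pt "0 0 0 0 66" --pt "0 0 0 0 66" --pt "0 0 0 0 66"

```text
time: 16.35
tool_pos: [0.6103, 0.0665, 0.0379]
tcp_rot: [-2.074, -2.359, 0.0]
wrist_force: [0.3, -0.2, 0.5]
width: 0.776
```

Request:
play_rows --pt "0 0 -0.02 0 66" --pt "0 0 -0.04 0 66" --pt "0 0 -0.05 0 85" --pt "0 0 -0.05 0 85" --pt "0 0 0 0 85"

```text
time: 16.98
tool_pos: [0.6146, 0.0668, 0.2063]
tcp_rot: [2.068, 2.353, 0.015]
wrist_force: [-0.4, 0.3, 0.5]
width: 0.992
```

Request:
play_rows --pt "0 0 0 0 85" --pt "0 0 0 0 85"

```text
time: 17.23
tool_pos: [0.6091, 0.0664, 0.1965]
tcp_rot: [-2.073, -2.358, 0.003]
wrist_force: [0.1, -1.1, -0.2]
width: 0.997
```

```bash
python3 -c "
from h import *
p,R,th=tool();print(p,th)
im,K,T=snap('wrist','w5.png');print(proj([[.6105,.067,.069],[.6105,.067,.033]],K,T))
plan([(0.60,0.285,0.22,30)])"
```

```text
[0.60908326 0.0664306  0.1965111 ] 7.3642495094134635
[[315.72641922 196.87577317]
 [315.55111862 187.28264991]]
from [0.6091 0.0664 0.1962] 7.36
   [np.float64(0.0545), np.float64(0.0048), np.float64(-0.0059), np.float64(-0.0157)]
   [np.float64(0.0538), np.float64(0.0101), np.float64(-0.0059), np.float64(-0.0157)]
   [np.float64(0.0525), np.float64(0.0154), np.float64(-0.0059), np.float64(-0.0157)]
   [np.float64(0.0507), np.float64(0.0205), np.float64(-0.0059), np.float64(-0.0157)]
 -- (0.6, 0.285, 0.22, 30)
```

View pics/w5.png

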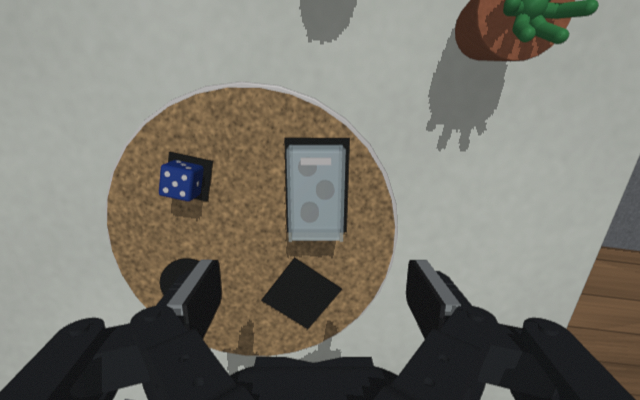

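The box sits on the oblong pad, but the black margin on the right (to col 350) looks wider than on the left (from col 285). I'll measure that.

```bash
python3 - <<'E'
from h import *
im,K,T=load('w5.png'); s=im.astype(int)
cork=((s[...,0]-s[...,2])>20)
box=((s[...,2]-s[...,0])>3)
R=T[:3,:3]
def ty(u,r,z):
    p=ray([u,r],K,T,z)[0][:2]-[.6105,.067]; a=np.radians(7.36); return 1000*np.array([p@[np.cos(a),np.sin(a)], p@[-np.sin(a),np.cos(a)]])
for r in range(136,260,6):
    row=im[r,275:360].astype(int).sum(1)
    nc=np.where(~cork[r,280:356])[0]+280; b=np.where(box[r,280:356])[0]+280
    if len(nc)and len(b): print(r,nc.min(),nc.max(),b.min(),b.max(),'pad',ty(nc.min()-.5,r,.033)[0].round(1),ty(nc.max()+.5,r,.033)[0].round(1),'box',ty(b.min()-.5,r,.069)[0].round(1),ty(b.max()+.5,r,.069)[0].round(1))
for u in (300,315,330):
    print(u,[(r,im[r,u].tolist()) for r in list(range(134,152,1))+list(range(228,246,2))])
E
```

```text
148 285 348 286 345 pad -29.7 31.3 box -25.6 24.9
154 285 348 286 345 pad -29.9 31.5 box -25.7 25.1
160 285 348 286 345 pad -30.0 31.7 box -25.8 25.2
166 285 348 286 344 pad -30.2 31.9 box -25.9 24.5
172 285 348 286 344 pad -30.3 32.1 box -26.1 24.7
178 285 347 286 344 pad -30.5 31.3 box -26.2 24.8
184 286 347 287 344 pad -29.6 31.5 box -25.5 25.0
190 286 347 287 344 pad -29.8 31.7 box -25.6 25.1
196 286 347 287 344 pad -29.9 31.9 box -25.7 25.3
202 286 347 287 344 pad -30.1 32.1 box -25.8 25.5
208 286 346 287 344 pad -30.2 31.2 box -26.0 25.6
214 286 346 287 344 pad -30.4 31.4 box -26.1 25.8
220 286 346 288 343 pad -30.6 31.6 box -25.3 25.0
226 287 346 288 343 pad -29.7 31.8 box -25.5 25.2
232 287 343 289 342 pad -29.9 28.9 box -24.7 24.5
238 288 342 292 339 pad -29.0 28.1 box -22.1 21.9
300 [(134, [120, 99, 71]), (135, [121, 99, 71]), (136, [112, 93, 66]), (137, [77, 66, 48]), (138, [33, 32, 28]), (139, [26, 28, 27]), (140, [29, 28, 27]), (141, [27, 28, 27]), (142, [27, 27, 26]), (143, [27, 28, 28]), (144, [47, 50, 50]), (145, [88, 96, 100]), (146, [113, 124, 129]), (147, [113, 124
[... 852 characters left out ...]
39, 150, 152]), (240, [108, 112, 110]), (242, [68, 57, 39]), (244, [78, 65, 47])]
330 [(134, [151, 124, 88]), (135, [149, 122, 87]), (136, [140, 114, 82]), (137, [107, 87, 63]), (138, [41, 36, 31]), (139, [24, 26, 25]), (140, [26, 26, 27]), (141, [30, 30, 30]), (142, [28, 29, 27]), (143, [26, 27, 27]), (144, [48, 51, 52]), (145, [89, 97, 100]), (146, [112, 124, 128]), (147, [113, 124, 129]), (148, [112, 125, 129]), (149, [120, 132, 136]), (150, [129, 141, 146]), (151, [137, 150, 154]), (228, [131, 144, 148]), (230, [122, 133, 136]), (232, [125, 136, 138]), (234, [129, 139, 140]), (236, [129, 139, 140]), (238, [140, 150, 152]), (240, [108, 111, 109]), (242, [66, 53, 37]), (244, [77, 64, 47])]
```

The box is within about 1.2 mm of its pad's centre and aligned. Owl next.

```bash
python3 -c "
from h import *
plan([(0.60,0.285,0.22,60)])"
```

```text
from [0.6091 0.0664 0.1962] 7.36
   [np.float64(0.0363), np.float64(0.0032), np.float64(-0.004), np.float64(-0.0244)]
   [np.float64(0.0354), np.float64(0.0087), np.float64(-0.004), np.float64(-0.0244)]
   [np.float64(0.0337), np.float64(0.014), np.float64(-0.004), np.float64(-0.0244)]
   [np.float64(0.0312), np.float64(0.0189), np.float64(-0.004), np.float64(-0.0244)]
   [np.float64(0.0279), np.float64(0.0235), np.float64(-0.004), np.float64(-0.0244)]
   [np.float64(0.024), np.float64(0.0275), np.float64(-0.004), np.float64(-0.0244)]
 -- (0.6, 0.285, 0.22, 60)
```

Request:
play_rows --pt "0.0363 0.0032 -0.004 -0.0244 85" --pt "0.0354 0.0087 -0.004 -0.0244 85" --pt "0.0337 0.014 -0.004 -0.0244 85" --pt "0.0312 0.0189 -0.004 -0.0244 85" --pt "0.0279 0.0235 -0.004 -0.0244 85"

```text
time: 17.9
tool_pos: [0.6018, 0.2495, 0.2163]
tcp_rot: [-1.033, -2.964, 0.003]
wrist_force: [0.4, 0.7, -0.7]
width: 0.994
```

Request:
play_rows --pt "0.024 0.0275 -0.004 -0.0244 85" --pt "0 0 0 0 85" --pt "0 0 0 0 85" --pt "0 0 0 0 85"

```text
time: 18.4
tool_pos: [0.601, 0.2839, 0.2212]
tcp_rot: [-0.814, -3.033, 0.002]
wrist_force: [-0.2, 0.2, -0.6]
width: 0.999
```

```bash
python3 -c "
from h import *
p,R,th=tool();print(p,th)
im,K,T=snap('wrist','w6.png');print(proj([[.6,.2885,.0],[.6,.2885,.03],[.6,.2885,.08]],K,T))"
```

```text
[0.60099633 0.28389128 0.22119988] 59.966016433130385
[[316.24889458 173.24112501]
 [316.45614046 178.63466545]
 [316.89210732 189.98063245]]
```

View pics/w6.png

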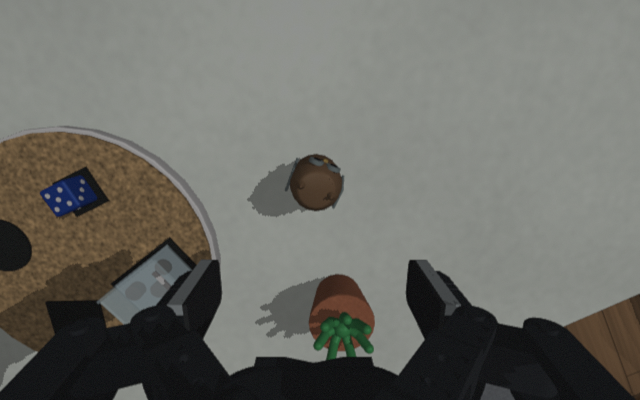

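The owl spans cols 288-343, rows 154-210, about 55 px wide, which matches a 54 mm belly. The plant is well clear, behind it at rows 275-355.

```bash
python3 - <<'E'
from h import *
im,K,T=load('w6.png'); s=im.astype(int)
m=((s[...,0]-s[...,2])>8).astype(np.uint8); m[:140]=0;m[225:]=0;m[:,:270]=0;m[:,360:]=0
m=cv2.morphologyEx(m,cv2.MORPH_OPEN,np.ones((3,3)))
c=max(cv2.findContours(m,0,1)[0],key=cv2.contourArea)
print(c[:,0].min(0),c[:,0].max(0),cv2.minEnclosingCircle(c))
for r in range(150,214,6):
    x=np.where(m[r])[0]; print(r,(x.min(),x.max()) if len(x) else 0,end=' ')
print()
h=cv2.convexHull(c)[:,0]
# silhouette prediction for cylinder belly r27 z16..46 at trial centres: compare extents
t=np.linspace(0,2*np.pi,90)
for cx,cy in ((.6,.2885),(.603,.2885),(.6,.292),(.601,.290)):
    P=np.vstack([proj(np.c_[cx+.027*np.cos(t),cy+.027*np.sin(t),0*t+z],K,T) for z in (.016,.046)]); print((cx,cy),P.min(0).round(1),P.max(0).round(1))
im,K,T=load('top0.png')
E
```

```text
[290 154] [341 210] ((315.5, 182.0), 28.04024887084961)
150 0 156 (np.int64(314), np.int64(325)) 162 (np.int64(298), np.int64(332)) 168 (np.int64(295), np.int64(327)) 174 (np.int64(293), np.int64(340)) 180 (np.int64(290), np.int64(341)) 186 (np.int64(290), np.int64(341)) 192 (np.int64(292), np.int64(339)) 198 (np.int64(295), np.int64(337)) 204 (np.int64(300), np.int64(332)) 210 (np.int64(314), np.int64(316)) 
(0.6, 0.2885) [290.1 151.6] [343.  207.2]
(0.603, 0.2885) [291.7 154. ] [344.4 209.5]
(0.6, 0.292) [293.1 150. ] [346.  205.6]
(0.601, 0.29) [291.9 151.7] [344.8 207.3]
```

```bash
python3 -c "
from h import *
plan([(0.6017,0.287,0.12,60)])"
```

```text
from [0.6011 0.2839 0.2215] 59.97
   [np.float64(0.0005), np.float64(0.0015), np.float64(0.0507), np.float64(-0.0)]
   [np.float64(0.0005), np.float64(0.0015), np.float64(0.0507), np.float64(-0.0)]
 -- (0.6017, 0.287, 0.12, 60)
```

Request:
play_rows --pt "0.0005 0.0015 0.05 0 85" --pt "0.0005 0.0015 0.05 0 85" --pt "0 0 0.03 0 85" --pt "0 0 0 0 85" --pt "0 0 0 0 85"

```text
time: 19.08
tool_pos: [0.603, 0.2881, 0.0936]
tcp_rot: [0.812, 3.033, 0.002]
wrist_force: [0.7, 0.4, -0.2]
width: 0.999
```

Request:
play_rows --pt "0 0 0.025 0 85" --pt "0 0 0.025 0 85" --pt "0 0 0.02 0 85" --pt "0 0 0 0 85" --pt "0 0 0 0 85"

```text
time: 19.7
tool_pos: [0.6029, 0.2886, 0.0234]
tcp_rot: [0.811, 3.033, 0.002]
wrist_force: [-0.6, -0.2, 0.4]
width: 0.995
```

Request:
play_rows --pt "0 -0.002 0.007 0 85" --pt "0 0 0 0 45" --pt "0 0 0 0 45" --pt "0 0 0 0 45" --pt "0 0 0 0 45" --squeeze 40

```text
time: 20.32
tool_pos: [0.6012, 0.2866, 0.0155]
tcp_rot: [0.811, 3.034, 0.001]
wrist_force: [0.8, 0.2, 3.0]
width: 0.619
```

Request:
play_rows --pt "0 0 0 0 45" --pt "0 0 0 0 45"

```text
time: 20.58
tool_pos: [0.6012, 0.2866, 0.0155]
tcp_rot: [0.811, 3.035, 0.001]
wrist_force: [-0.1, -0.3, 4.3]
width: 0.621
```

Request:
play_rows --pt "0 0 -0.01 0 45" --pt "0 0 -0.03 0 45" --pt "0 0 -0.04 0 45" --pt "0 0 -0.04 0 45" --pt "0 0 -0.02 0 45"

```text
time: 21.2
tool_pos: [0.6019, 0.2871, 0.1579]
tcp_rot: [0.811, 3.032, 0.004]
wrist_force: [-0.3, 0.3, -2.1]
width: 0.616
```

```bash
python3 -c "
from h import *
plan([(0.545,0.16,0.175,60),(0.4875,-0.0597,0.13,60)])"
```

```text
from [0.6019 0.2871 0.1579] 60.07
   [np.float64(-0.0047), np.float64(-0.0462), np.float64(-0.0057), np.float64(0.0001)]
   [np.float64(-0.0047), np.float64(-0.0462), np.float64(-0.0057), np.float64(0.0001)]
   [np.float64(-0.0047), np.float64(-0.0462), np.float64(-0.0057), np.float64(0.0001)]
 -- (0.545, 0.16, 0.175, 60)
   [np.float64(-0.015), np.float64(-0.0548), np.float64(0.0112), 0.0]
   [np.float64(-0.015), np.float64(-0.0548), np.float64(0.0112), 0.0]
   [np.float64(-0.015), np.float64(-0.0548), np.float64(0.0112), 0.0]
   [np.float64(-0.015), np.float64(-0.0548), np.float64(0.0112), 0.0]
 -- (0.4875, -0.0597, 0.13, 60)
```

Request:
play_rows --pt "-0.0047 -0.0462 -0.0057 0 45" --pt "-0.0047 -0.0462 -0.0057 0 45" --pt "-0.0047 -0.0462 -0.0057 0 45" --pt "-0.015 -0.0548 0.0112 0 45" --pt "-0.015 -0.0548 0.0112 0 45"

```text
time: 21.82
tool_pos: [0.514, 0.048, 0.149]
tcp_rot: [-0.81, -3.035, 0.001]
wrist_force: [0.1, -0.8, -0.7]
width: 0.622
```

Request:
play_rows --pt "-0.015 -0.0548 0.0112 0 45" --pt "-0.015 -0.0548 0.0112 0 45" --pt "0 0 0.03 0 45" --pt "0 0 0.03 0 45" --pt "0 0 0 0 45"

```text
time: 22.45
tool_pos: [0.4828, -0.0602, 0.0642]
tcp_rot: [-0.81, -3.027, 0.001]
wrist_force: [-0.6, 0.4, -1.8]
width: 0.62
```

Request:
play_rows --pt "0 0 0 0 45" --pt "0 0 0 0 45"

```text
time: 22.7
tool_pos: [0.4879, -0.0605, 0.0688]
tcp_rot: [0.81, 3.033, 0.0]
wrist_force: [1.3, 0.1, -1.9]
width: 0.618
```

```bash
python3 -c "
from h import *
plan([(0.4877,-0.0593,0.055,60)])"
```

```text
from [ 0.4879 -0.0605  0.0688] 60.1
   [np.float64(0.0007), np.float64(0.0009), np.float64(0.0138), np.float64(0.0003)]
 -- (0.4877, -0.0593, 0.055, 60)
```

Request:
play_rows --pt "0.0007 0.0009 0.01 0 45" --pt "0 0 0.006 0 45" --pt "0 0 0.002 0 45" --pt "0 0 0 0 45"

```text
time: 23.2
tool_pos: [0.4861, -0.0593, 0.0491]
tcp_rot: [-0.811, -3.034, 0.0]
wrist_force: [0.2, 0.6, -1.5]
width: 0.621
```

Request:
play_rows --pt "0 0 0.001 0 45" --pt "0 0 0.0005 0 45" --pt "0 0 0 0 45"

```text
time: 23.58
tool_pos: [0.4867, -0.0595, 0.0485]
tcp_rot: [0.811, 3.035, 0.0]
wrist_force: [-2.0, -0.1, 3.8]
width: 0.619
```

Request:
play_rows --pt "0 0 0.0007 0 45" --pt "0 0 0 0 45"

```text
time: 23.82
tool_pos: [0.4867, -0.0595, 0.0484]
tcp_rot: [0.811, 3.035, -0.0]
wrist_force: [-4.6, 0.7, 10.0]
width: 0.619
```

Request:
play_rows --pt "0 0 -0.0005 0 56" --pt "0 0 0 0 80" --pt "0 0 0 0 80" --pt "0 0 0 0 80"

```text
time: 24.32
tool_pos: [0.4863, -0.0594, 0.0475]
tcp_rot: [-0.811, -3.035, 0.0]
wrist_force: [0.3, 0.4, 0.2]
width: 0.937
```

Request:
play_rows --pt "0 0 -0.02 0 80" --pt "0 0 -0.04 0 80" --pt "0 0 -0.05 0 80" --pt "0 0 -0.05 0 85" --pt "0 0 -0.01 0 85"

```text
time: 24.95
tool_pos: [0.489, -0.0599, 0.2222]
tcp_rot: [0.809, 3.027, 0.001]
wrist_force: [0.7, -0.3, -0.9]
width: 0.993
```

```bash
python3 -c "
from h import *
print(tool()[0]);plan([(0.41,-0.285,0.24,-5)])"
```

```text
[ 0.48903374 -0.05986347  0.22219578]
from [ 0.489  -0.0599  0.2222] 60.07
   [np.float64(-0.0063), np.float64(-0.0335), np.float64(-0.0025), np.float64(0.0258)]
   [np.float64(-0.0116), np.float64(-0.0321), np.float64(-0.0025), np.float64(0.0258)]
   [np.float64(-0.0166), np.float64(-0.0298), np.float64(-0.0025), np.float64(0.0258)]
   [np.float64(-0.0212), np.float64(-0.0267), np.float64(-0.0025), np.float64(0.0258)]
   [np.float64(-0.0252), np.float64(-0.0229), np.float64(-0.0025), np.float64(0.0258)]
   [np.float64(-0.0286), np.float64(-0.0185), np.float64(-0.0025), np.float64(0.0258)]
   [np.float64(-0.0312), np.float64(-0.0137), np.float64(-0.0025), np.float64(0.0258)]
 -- (0.41, -0.285, 0.24, -5)
```

Request:
play_rows --pt "-0.0063 -0.0335 -0.0025 0.0258 85" --pt "-0.0116 -0.0321 -0.0025 0.0258 85" --pt "-0.0166 -0.0298 -0.0025 0.0258 85" --pt "-0.0212 -0.0267 -0.0025 0.0258 85" --pt "-0.0252 -0.0229 -0.0025 0.0258 85"

```text
time: 25.58
tool_pos: [0.4288, -0.2208, 0.2288]
tcp_rot: [-1.947, -2.462, 0.0]
wrist_force: [0.4, -0.4, 0.7]
width: 0.994
```

Request:
play_rows --pt "-0.0286 -0.0185 -0.0025 0.0258 85" --pt "-0.0312 -0.0137 -0.0025 0.0258 85" --pt "0 0 0 0 85" --pt "0 0 0 0 85" --pt "0 0 0 0 85"

```text
time: 26.2
tool_pos: [0.4074, -0.2835, 0.2345]
tcp_rot: [-2.312, -2.125, -0.0]
wrist_force: [-0.3, 0.3, -0.5]
width: 0.994
```

```bash
python3 -c "
from h import *
p,R,th=tool();print(p,th)
im,K,T=snap('wrist','w7.png')
cv2.imwrite('pics/w7c.png',cv2.resize(im[60:310,180:480,::-1],None,fx=2.4,fy=2.4,interpolation=cv2.INTER_CUBIC))"
```

```text
[ 0.40743681 -0.28350571  0.23454085] -4.8362739318623005
```

View pics/w7c.png

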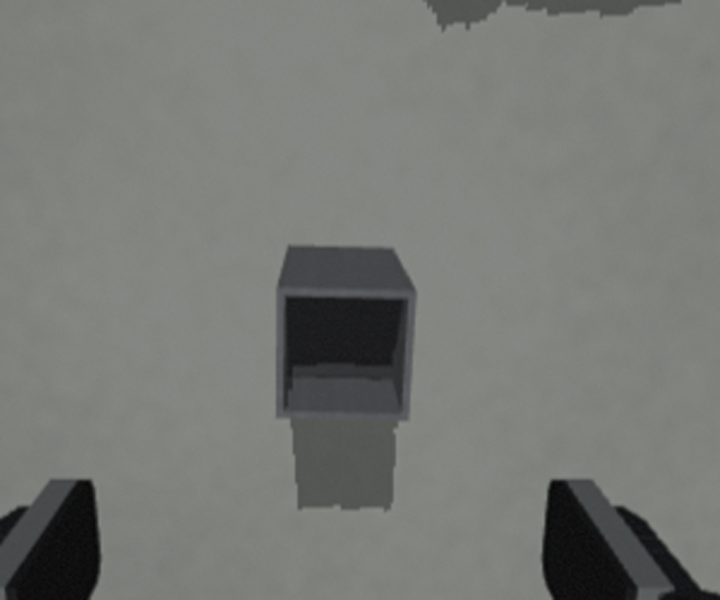

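The tower's rim corners in the crop are about (276,288), (416,291), (409,419) and (276,416). Its foot edge runs from (289,245) to (395,248).

```bash
python3 - <<'E'
from h import *
im,K,T=load('w7.png')
def rep(L,z):
    q=ray([(180+(x+.5)/2.4-.5,60+(y+.5)/2.4-.5) for x,y in L],K,T,z)[:,:2]
    e=np.roll(q,-1,0)-q; print(q.mean(0).round(4),np.hypot(*e.T).round(4),(np.degrees(np.arctan2(e[:,1],e[:,0]))%90).round(1))
rep([(276,288),(416,291),(409,419),(276,416)],.1)
rep([(289,245),(395,248)],0)
plan([(0.41,-0.29,0.16,-4)])
E
```

```text
[ 0.4149 -0.2958] [0.0519 0.051  0.0519 0.0508] [83.9 84.2 83.8 84.2]
[ 0.4186 -0.2706] [0.0526 0.0526] [83.6 83.6]
from [ 0.4075 -0.2836  0.2347] -4.84
   [np.float64(-0.0031), np.float64(0.0015), np.float64(0.0374), np.float64(-0.0012)]
   [np.float64(-0.0031), np.float64(0.0015), np.float64(0.0374), np.float64(-0.0012)]
 -- (0.41, -0.29, 0.16, -4)
```

```bash
python3 - <<'E'
from h import *
plan([(0.4151,-0.296,0.14,-6)])
E
```

```text
from [ 0.4075 -0.2836  0.2347] -4.84
   [np.float64(-0.0059), np.float64(0.0043), np.float64(0.0474), np.float64(0.0016)]
   [np.float64(-0.0058), np.float64(0.0044), np.float64(0.0474), np.float64(0.0016)]
 -- (0.4151, -0.296, 0.14, -6)
```

Request:
play_rows --pt "-0.0059 0.0043 0.0474 0.0016 85" --pt "-0.0058 0.0044 0.0474 0.0016 85" --pt "0 0 0 0 85" --pt "0 0 0 0 85" --pt "0 0 0 0 85"

```text
time: 26.88
tool_pos: [0.4165, -0.2979, 0.1431]
tcp_rot: [2.333, 2.098, 0.001]
wrist_force: [-0.3, 0.9, -0.2]
width: 0.999
```

```bash
python3 - <<'E'
from h import *
plan([(0.4151,-0.296,0.062,-6)])
E
```

```text
from [ 0.4165 -0.2979  0.1431] -6.07
   [np.float64(0.0009), np.float64(-0.0008), np.float64(0.0405), np.float64(-0.0001)]
   [np.float64(0.0009), np.float64(-0.0008), np.float64(0.0405), np.float64(-0.0001)]
 -- (0.4151, -0.296, 0.062, -6)
```

Request:
play_rows --pt "0.0009 -0.0008 0.03 0 85" --pt "0.0009 -0.0008 0.03 0 85" --pt "0 0 0.02 0 85" --pt "0 0 0 0 85" --pt "0 0 0 0 85"

```text
time: 27.5
tool_pos: [0.4148, -0.296, 0.0623]
tcp_rot: [2.334, 2.098, 0.001]
wrist_force: [0.2, 0.1, 0.8]
width: 0.995
```

Request:
play_rows --pt "0 0 0 0 85" --pt "0 0 0 0 45" --pt "0 0 0 0 45" --pt "0 0 0 0 45" --pt "0 0 0 0 45" --squeeze 60

```text
time: 28.12
tool_pos: [0.4142, -0.2954, 0.0611]
tcp_rot: [2.336, 2.099, 0.001]
wrist_force: [1.6, -0.1, 5.1]
width: 0.605
```

Request:
play_rows --pt "0 0 0 0 45" --pt "0 0 0 0 45"

```text
time: 28.38
tool_pos: [0.4142, -0.2954, 0.0611]
tcp_rot: [2.336, 2.099, 0.001]
wrist_force: [1.3, 0.4, 5.7]
width: 0.601
```

Request:
play_rows --pt "0 0 -0.01 0 45" --pt "0 0 -0.03 0 45" --pt "0 0 -0.04 0 45" --pt "0 0 -0.04 0 45" --pt "0 0 -0.02 0 45"

```text
time: 29.0
tool_pos: [0.4139, -0.2954, 0.2027]
tcp_rot: [2.335, 2.099, 0.0]
wrist_force: [0.1, -0.1, -2.0]
width: 0.6
```

```bash
python3 - <<'E'
from h import *
plan([(0.610,-0.0553,0.19,-28.6)])
E
```

```text
from [ 0.4139 -0.2954  0.2027] -6.1
   [np.float64(0.0433), np.float64(0.0283), np.float64(0.0021), np.float64(0.0104)]
   [np.float64(0.045), np.float64(0.0254), np.float64(0.0021), np.float64(0.0104)]
   [np.float64(0.0466), np.float64(0.0224), np.float64(0.0021), np.float64(0.0104)]
   [np.float64(0.0479), np.float64(0.0193), np.float64(0.0021), np.float64(0.0104)]
   [np.float64(0.0491), np.float64(0.0161), np.float64(0.0021), np.float64(0.0104)]
   [np.float64(0.0501), np.float64(0.0128), np.float64(0.0021), np.float64(0.0104)]
 -- (0.61, -0.0553, 0.19, -28.6)
```

Request:
play_rows --pt "0.0433 0.0283 0.0021 0.0104 45" --pt "0.045 0.0254 0.0021 0.0104 45" --pt "0.0466 0.0224 0.0021 0.0104 45" --pt "0.0479 0.0193 0.0021 0.0104 45" --pt "0.0491 0.0161 0.0021 0.0104 45"

```text
time: 29.62
tool_pos: [0.5771, -0.0935, 0.1891]
tcp_rot: [-2.648, -1.689, 0.002]
wrist_force: [0.6, -1.3, -1.9]
width: 0.604
```

Request:
play_rows --pt "0.0501 0.0128 0.0021 0.0104 45" --pt "0 0 0 0 45" --pt "0 0 0.04 0 45" --pt "0 0 0.03 0 45" --pt "0 0 0 0 45"

```text
time: 30.25
tool_pos: [0.6056, -0.0552, 0.114]
tcp_rot: [-2.697, -1.602, 0.011]
wrist_force: [0.4, -0.6, -1.9]
width: 0.606
```

Request:
play_rows --pt "0 0 0 0 45" --pt "0 0 0 0 45"

```text
time: 30.5
tool_pos: [0.6111, -0.0554, 0.12]
tcp_rot: [2.699, 1.603, 0.004]
wrist_force: [0.3, 1.2, -1.8]
width: 0.598
```

```bash
python3 - <<'E'
from h import *
plan([(0.610,-0.0553,0.1,-28.6)])
E
```

```text
from [ 0.6111 -0.0554  0.12  ] -28.58
   [np.float64(-0.0004), np.float64(-0.001), np.float64(0.02), np.float64(0.0001)]
 -- (0.61, -0.0553, 0.1, -28.6)
```

Request:
play_rows --pt "-0.0003 -0.0008 0.012 0 45" --pt "0 0 0.006 0 45" --pt "0 0 0.003 0 45" --pt "0 0 0 0 45" --pt "0 0 0 0 45"

```text
time: 31.12
tool_pos: [0.6091, -0.0547, 0.0969]
tcp_rot: [2.701, 1.605, 0.0]
wrist_force: [0.7, -0.4, -1.9]
width: 0.598
```

Request:
play_rows --pt "0 0 0.002 0 45" --pt "0 0 0.001 0 45" --pt "0 0 0 0 45"

```text
time: 31.5
tool_pos: [0.6091, -0.0548, 0.0941]
tcp_rot: [2.701, 1.605, 0.0]
wrist_force: [0.0, -0.4, 0.4]
width: 0.601
```

Request:
play_rows --pt "0 0 0.001 0 45" --pt "0 0 0 0 45"

```text
time: 31.75
tool_pos: [0.6091, -0.0548, 0.0941]
tcp_rot: [2.701, 1.605, 0.0]
wrist_force: [-2.7, -1.0, 5.8]
width: 0.599
```

Request:
play_rows --pt "0 0 0 0 56" --pt "0 0 0 0 72" --pt "0 0 0 0 72" --pt "0 0 0 0 72"

```text
time: 32.25
tool_pos: [0.6089, -0.0547, 0.0926]
tcp_rot: [-2.701, -1.605, 0.0]
wrist_force: [-0.5, -0.4, 0.1]
width: 0.844
```

Request:
play_rows --pt "0 0 -0.02 0 72" --pt "0 0 -0.04 0 72" --pt "0 0 -0.04 0 72" --pt "-0.04 0 -0.03 0 85" --pt "-0.05 0 0 0 85"

```text
time: 32.88
tool_pos: [0.5685, -0.1346, 0.2288]
tcp_rot: [2.693, 1.604, 0.01]
wrist_force: [-0.5, -0.2, -0.1]
width: 0.997
```

Request:
play_rows --pt "-0.05 0 0 0 85" --pt "0 0 0 0 85" --pt "0 0 0 0 85" --pt "0 0 0 0 85"

```text
time: 33.38
tool_pos: [0.5426, -0.1768, 0.2232]
tcp_rot: [2.7, 1.606, 0.001]
wrist_force: [-1.1, -0.1, 0.0]
width: 0.999
```

```bash
python3 -c "
from h import *
p,R,th=tool();print(p,th)
snap('wrist','w8.png')"
```

```text
[ 0.54262953 -0.17677458  0.22322389] -28.494345047203677
```

View pics/w8.png

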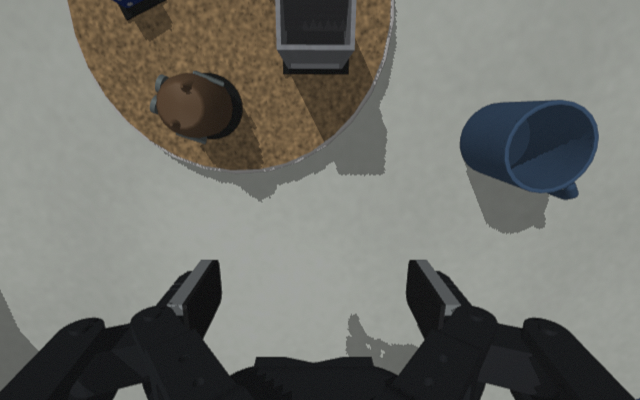

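The tower and owl stand on their pads here, and the mug is untouched. I'll take one overhead wrist view and one top view for the final check.

```bash
python3 - <<'E'
from h import *
plan([(0.51,-0.11,0.33,-28.5)])
E
```

```text
from [ 0.5426 -0.1767  0.223 ] -28.48
   [np.float64(0.0144), np.float64(-0.0202), np.float64(-0.0357), np.float64(0.0)]
   [np.float64(0.0144), np.float64(-0.0202), np.float64(-0.0357), np.float64(0.0)]
   [np.float64(0.0144), np.float64(-0.0202), np.float64(-0.0357), np.float64(0.0)]
 -- (0.51, -0.11, 0.33, -28.5)
```

Request:
play_rows --pt "0.0144 -0.0202 -0.0357 0 85" --pt "0.0144 -0.0202 -0.0357 0 85" --pt "0.0144 -0.0202 -0.0357 0 85" --pt "0 0 0 0 85" --pt "0 0 0 0 85"

```text
time: 34.05
tool_pos: [0.5096, -0.1102, 0.3294]
tcp_rot: [-2.7, -1.607, 0.001]
wrist_force: [0.7, -0.4, -0.6]
width: 0.996
```

Request:
play_rows --pt "0 0 0 0 85" --pt "0 0 0 0 85"

```text
time: 34.3
tool_pos: [0.509, -0.111, 0.3283]
tcp_rot: [-2.699, -1.603, 0.003]
wrist_force: [-0.1, 0.0, -0.4]
width: 0.999
```

```bash
python3 -c "
from h import *
p,R,th=tool();print(p,th)
im,K,T=snap('wrist','w9.png')
cv2.imwrite('pics/w9c.png',cv2.resize(im[0:280,130:500,::-1],None,fx=2.1,fy=2.1,interpolation=cv2.INTER_CUBIC))
print(proj([[.61,-.0553,.033],[.4877,-.0595,.033],[.485,.061,.033],[.6105,.067,.033]],K,T))"
```

```text
[ 0.50900611 -0.11096232  0.32827763] -28.588442718438706
[[362.21415118  90.4947436 ]
 [282.3022722  139.23868929]
 [232.33746336  54.78862559]
 [317.79396249  -4.75863907]]
```

View pics/w9c.png

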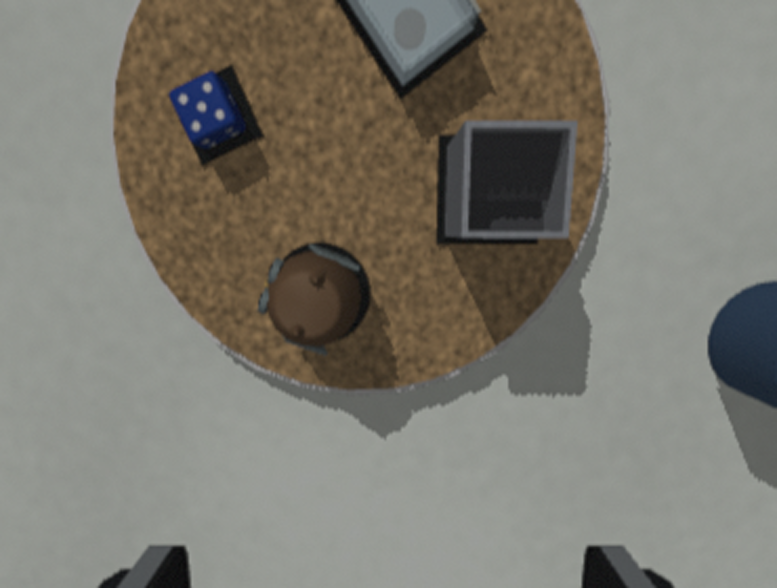

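```bash
python3 - <<'E'
from h import *
im,K,T=load('w9.png')
q=ray([(130+x/2.1,y/2.1) for x,y in [(465,121),(577,121),(571,238),(463,237)]],K,T,.133)[:,:2]
e=np.roll(q,-1,0)-q; print('tower',q.mean(0).round(4),np.hypot(*e.T).round(4),(np.degrees(np.arctan2(e[:,1],e[:,0]))%90).round(1))
s=im.astype(int)
pad=(s.max(2)<45)
print('pad left edge/tower base, row 90:',[(u,im[90,u].tolist()) for u in range(334,352)])
im8,K8,T8=load('w8.png'); 
print('w8 col 317:',[(r,im8[r,317].tolist()) for r in range(62,80)])
print('w8 row 70:',[(u,int(im8[70,u].max())) for u in list(range(278,292))+list(range(342,355))])
# owl: dark ring + brown; sample
sub=im[105:175,250:320].astype(int); r,g,b=sub[...,0],sub[...,1],sub[...,2]
m=((r-b>12)&(r<85)&(g<r-8)).astype(np.uint8)
for rr in range(118,166,6): print(rr,[f'{u}:{im[rr,u].tolist()}' for u in list(range(256,266,2))+list(range(294,312,2))])
E
```

```text
tower [ 0.6098 -0.0565] [0.0519 0.0521 0.0525 0.0516] [61.4 63.  60.9 62.3]
pad left edge/tower base, row 90: [(334, [88, 72, 52]), (335, [92, 76, 54]), (336, [97, 79, 57]), (337, [96, 79, 57]), (338, [48, 41, 33]), (339, [22, 24, 23]), (340, [21, 25, 25]), (341, [30, 28, 30]), (342, [50, 51, 52]), (343, [68, 69, 71]), (344, [67, 67, 70]), (345, [69, 69, 71]), (346, [66, 67, 70]), (347, [67, 67, 70]), (348, [67, 68, 70]), (349, [70, 70, 72]), (350, [89, 91, 94]), (351, [105, 107, 110])]
w8 col 317: [(62, [58, 59, 60]), (63, [63, 65, 67]), (64, [73, 74, 76]), (65, [77, 77, 81]), (66, [77, 78, 81]), (67, [75, 77, 79]), (68, [59, 60, 61]), (69, [23, 24, 23]), (70, [13, 16, 13]), (71, [18, 19, 20]), (72, [15, 16, 17]), (73, [20, 18, 18]), (74, [51, 43, 34]), (75, [74, 61, 45]), (76, [81, 67, 49]), (77, [76, 62, 45]), (78, [74, 61, 44]), (79, [71, 58, 43])]
w8 row 70: [(278, 110), (279, 107), (280, 105), (281, 107), (282, 104), (283, 43), (284, 23), (285, 26), (286, 24), (287, 26), (288, 26), (289, 20), (290, 22), (291, 20), (342, 17), (343, 20), (344, 19), (345, 23), (346, 20), (347, 23)
[... 1688 characters left out ...]
]', '300:[29, 23, 19]', '302:[17, 17, 17]', '304:[43, 35, 28]', '306:[77, 63, 45]', '308:[61, 51, 36]', '310:[65, 54, 38]']
154 ['256:[122, 100, 71]', '258:[132, 107, 76]', '260:[71, 58, 43]', '262:[59, 45, 35]', '264:[77, 60, 46]', '294:[43, 35, 28]', '296:[41, 34, 28]', '298:[14, 15, 15]', '300:[27, 24, 20]', '302:[69, 57, 42]', '304:[71, 60, 43]', '306:[69, 57, 42]', '308:[74, 63, 46]', '310:[69, 58, 43]']
160 ['256:[106, 87, 62]', '258:[111, 92, 65]', '260:[102, 83, 60]', '262:[95, 78, 55]', '264:[87, 75, 58]', '294:[49, 42, 32]', '296:[71, 59, 43]', '298:[72, 59, 43]', '300:[71, 59, 43]', '302:[69, 58, 43]', '304:[69, 57, 41]', '306:[65, 54, 39]', '308:[73, 60, 45]', '310:[77, 63, 46]']
```

```bash
python3 - <<'E'
from h import *
im,K,T=load('w9.png'); t=np.linspace(0,2*np.pi,180)
for c in ((.4867,-.0595),(.4897,-.0595),(.4867,-.0565)):
    P=np.vstack([proj(np.c_[c[0]+.027*np.cos(t),c[1]+.027*np.sin(t),0*t+z],K,T) for z in (.049,.079)]); print(c,P.min(0).round(1),P.max(0).round(1))
c=(.4877,-.0593);print('pad',proj(np.c_[c[0]+.032*np.cos(t),c[1]+.032*np.sin(t),0*t+.033],K,T)[:,:].max(0))
s=im[105:175,250:320].astype(int); br=(s[...,0]-s[...,2]>=9)&(s[...,0]<60)
print('bottom edge col 280:',[(r,im[r,280].tolist()) for r in range(158,170)])
print('pad top col 282:',[(r,im[r,288].tolist()) for r in range(112,122)])
E
```

```text
(0.4867, -0.0595) [255.7 119.3] [301.1 165.1]
(0.4897, -0.0595) [257.9 118.2] [303.1 164. ]
(0.4867, -0.0565) [254.4 117.2] [300. 163.]
pad [305.86434731 162.65047549]
bottom edge col 280: [(158, [76, 60, 46]), (159, [69, 54, 41]), (160, [58, 47, 35]), (161, [49, 39, 29]), (162, [47, 37, 29]), (163, [44, 34, 24]), (164, [45, 39, 32]), (165, [45, 46, 44]), (166, [51, 55, 56]), (167, [61, 59, 55]), (168, [66, 57, 45]), (169, [66, 54, 39])]
pad top col 282: [(112, [101, 82, 59]), (113, [100, 82, 58]), (114, [106, 86, 61]), (115, [104, 85, 61]), (116, [78, 65, 48]), (117, [32, 29, 27]), (118, [23, 23, 25]), (119, [33, 33, 32]), (120, [46, 50, 48]), (121, [62, 68, 67])]
```

All checks pass and the arm is clear, so I'm handing it in.

```bash
python3 -c "
from h import *
print(finish_job())"
```

```text
the job is handed in; nothing more can be done
None
```

All four pieces are back on the turntable, placed in the order you listed: die on the small square, box on the oblong, owl on the round pad and tower on the large square. Each was lowered until it touched its pad, then released. The job was handed in at about 34 s of the 104 s allowed, with the arm raised clear of everything; no verdict is reported.

In the last wrist pictures, each piece stands upright and sits close to the centre of its pad:

| Piece | Distance from pad centre | Alignment with pad |
|---|---|---|
| Die | about 1 mm | within 1° |
| Box | about 1.2 mm sideways, 0.5 mm lengthways | parallel to the pad's sides, to about 1° |
| Owl | about 1–1.5 mm | round, so not needed |
| Tower | about 1.2 mm | within 1° (62° against 61.3°) |

- **Plant and mug:** neither was touched, but I took no final picture of the plant to confirm that it had not moved.
- **Camera disagreement:** the top and wrist cameras put the pads up to 2 mm apart. I aimed mostly between the two, so true offsets could differ by about a millimetre.
- **Final check:** I checked with wrist pictures only, and no top or side picture was taken at the end. The box is only partly in the last one; its figures come from the picture taken just after it was placed.

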